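# Clear the mixing slab and open the safety-capped jug

## Robot

A 6-joint arm with a two-finger parallel gripper is mounted at the origin on the work surface. World frame = base frame: x ahead of the robot, y to its left, z up, the work surface at z = 0. Lengths are in mm, angles in rad, forces in N, time in s.
With the tool pointing down it reaches from about 275 to 1000 mm from the base axis. Payload 8.4 kg.
Tool frame: the origin (TCP) lies at the very end of the fingers, on their centre line; the grasp point (between the pads) lies 19 mm behind it; z points along the fingers, y is the line along which they close (so a half turn about z gives the same grasp; the last joint's range is limited). The gripper opens to 85 mm and grips with 20 to 120 N. Pads are 22 mm wide; open, the fingers measure 114 mm over their backs; the gripper's body (76 mm by 85 mm) begins 54 mm behind the grasp point. The pads swing forward as they close: fully open they stand 13 mm farther back than shut.
Start: joints at [-1.169, 0.353, 1.633, -0, 1.155, -0.002], TCP at [245.571, -574.737, 231.281] pointing down, gripper open.
Joint ranges: [-2.63, 2.63], [-0.92, 2.1], [0.06, 2.66], [-1.3, 4.44], [0, 2.69], [-3.02, 3.02]. Speed limits (rad/s): [2.22, 2.22, 2.79, 3.14, 3.14, 3.14].

## Interface

Orientations are given as [roll, pitch, yaw] about the fixed x, y, z axes, in that order (R = Rz(yaw) Ry(pitch) Rx(roll)).
In Python, from rig import sensors, grab_frame, camera_params, order gives the robot as it stands. The module is installed in compiled form; this text tells all that it offers.
- The arm moves only by the tool move_arm, never from a script. Its argument "motion" is a list of rows, each a list of 7 numbers: the turn, a rotation vector about the tool's x, y, z in normalised numbers (1 is 90 degrees), then the shift along the tool's x, y, z in normalised numbers (1 is 80 cm), then the finger opening in m, from 0 to 0.0854. A call has 1 to 8 rows; each row is the pose to reach, as a shift and turn from the pose commanded when the call began, along the tool's axes at that moment; what a row does not reach only later rows make up. A row lasts 1/8 s, in which the tool goes at most 62.5 mm and 10.7 degrees, less where a joint would pass 70% of its speed; a pose out of reach is approached as far as the arm can. A call with a gripper value outside its range is refused whole. The fingers move at their own pace and stop on an object; "grip_force" is the grip in N (left out, the last holds). Time passes only in rows, so rows that repeat a pose let the fingers close. It gives the time, the measured TCP pose, the force, the opening and the grip force at its end, in the units of the state.
- sensors.sense(): the state, without advancing time (a new reading comes with each control period).
- grab_frame(name): name is "side" or "top" or "wrist"; returns (picture, depth): 480x640x3 uint8, red, green, blue; 480x640 float32, mm along the optical axis (not along the pixel's ray), 0 where there is no reading.
- camera_params(name): a dict with "camera_matrix" (3x3 intrinsics, pixels), "world_from_camera" (4x4, takes a point from camera to world coordinates). Camera axes: x right, y down, z forward; pixel columns grow to the right and rows downward; lengths in mm; the calibration is good to about 2 mm. A picture is of the moment at which its call begins: read the wrist's pose just before it. camera_params takes no time and is no camera call; for the wrist camera it gives the pose at the moment of the call.
- order.sign_off(): hands the job in; it is judged then, once.
The state is a dict: "clock": time; "qpos": joint angles; "qvel": joint speeds; "joint_efforts": joint torques, N m; "eef_pos": TCP position; "tcp_rot": TCP orientation; "contact_force": force on the tool from outside, world axes, zero at the start; "wrist_torque": the same for the moment, N m; "opening": opening from 0.0 (shut) to 1.0 (fully open); "grasp_force": force on a finger pad.
Only numpy, scipy, OpenCV 4.12 (cv2) and the standard library are available. Lean on these libraries where they do the work, as an engineer would, in place of code of your own. Each camera call takes 0.05 s, during which the arm holds its last target. There are 200 camera calls.

## Task

Get the mixing slab ready for a fresh batch of slip: with the scraper block in the gripper, not with the fingers, wipe the four dried clay chips off the slab into the catch trough along its edge, and stand the scraper upright on the bench again. Then press the jug's safety cap down, twist it counterclockwise until it is free and lift it about a hand's breadth straight up, finishing with the cap still held level in the gripper over the open jug. Leave the other pottery where it stands.

Things in the scene. Friction and masses are not known exactly. Their poses are not given: they have to be found in the camera images.
- slab: fixed marble mixing slab, 200 mm (its x) by 180 mm (its y), top at z = 24 mm; origin on the bench under the slab's centre. Its x axis points roughly away from the robot, to the edge at x = +100 mm along which lies a metal catch trough: inside from x = 100 to 165 mm, 170 mm long, floor 3 mm and rims 20 mm above the bench, open at the top
- scraper: loose straight scraper block, wood with a rubber foot, standing upright on the bench between slab and jug: 26 mm thick (its x), 140 mm long (its y), 60 mm tall, about 180 g; origin at the centre of its underside; stands by itself. At the start its long side points roughly away from the robot
- jug: round white plastic jug fixed to the bench in a 130 mm square, 18 mm thick wooden cradle; body 100 mm wide, narrows at z = 100 to 122 mm to a 34 mm wide neck with lugs (45 mm over them), mouth at z = 151 mm; origin on the bench under its axis. Slab and jug may stand either way round, left or right
- cap: push-and-turn cap on the jug, ribbed, round, white, 58 mm wide, 34 mm tall, 45 g; origin: centre of its underside, at z = 135 mm when locked. A spring (5 N, +0.5 N per mm) holds it up in the lock. Pressed 5 to 8 mm (stop at 8.5) it turns counterclockwise seen from above, not clockwise; free from 45 to 130 degrees of turn (75 is good), then lifts straight off
- chip0: loose dried clay chip on the slab, about 25 by 20 mm, 11 to 13 mm thick, 13 g; origin at the centre of its underside
- chip1: loose dried clay chip on the slab, about 25 by 20 mm, 11 to 13 mm thick, 13 g; origin at the centre of its underside
- chip2: loose dried clay chip on the slab, about 25 by 20 mm, 11 to 13 mm thick, 13 g; origin at the centre of its underside
- chip3: loose dried clay chip on the slab, about 25 by 20 mm, 11 to 13 mm thick, 13 g; origin at the centre of its underside
- cup: bystander, to be left alone: plain bisque cup, 68 mm wide, 62 mm tall, stands beyond the jug
- jar: bystander, to be left alone: small stoneware jar with cork stopper, 56 mm wide, 70 mm tall, stands on the robot's side of the jug
- bowl: bystander, to be left alone: small terracotta bowl, 104 mm wide, 45 mm tall, on the centre line beyond the scraper
- mug: bystander, to be left alone: terracotta mug, 72 mm wide, 75 mm tall, at the right edge of the work area
- vase: bystander, to be left alone: bisque bottle vase, 92 mm wide, 160 mm tall, at the left edge
- saucers: bystander, to be left alone: pile of terracotta saucers, 120 mm wide, 30 mm tall, at the right edge
- pestle: bystander, to be left alone: small ceramic pestle standing on its thick end, 48 mm wide, 95 mm tall, at the left edge
There are look-alikes about, which are no part of the job. Of the things shaped like the cap, the white one is meant.

How it is judged (in metres and radians):
On the way, in this order (a step that is already met when the one before it is completed fails the run):
1. the four chips lie in the trough while the gripper holds the scraper (x of chip0 in the frame of slab between 0.098 and 0.168 m and height (world z) of each of chip0, chip1, chip2, chip3 below 0.021 m and y of chip0 in the frame of slab between -0.09 and 0.09 m and x of chip1 in the frame of slab between 0.098 and 0.168 m and y of chip1 in the frame of slab between -0.09 and 0.09 m and x of chip2 in the frame of slab between 0.098 and 0.168 m and y of chip2 in the frame of slab between -0.09 and 0.09 m and x of chip3 in the frame of slab between 0.098 and 0.168 m and y of chip3 in the frame of slab between -0.09 and 0.09 m and contact force between the fingers and scraper above 1 N), for 0.1 s.
2. the scraper stands on the bench again, let go (angle between scraper's own z axis and vertical below 0.12 rad and height (world z) of scraper below 0.008 m and contact force between the fingers and scraper below 0.1 N), for 0.1 s.
3. the cap is pressed down by more than 3.5 mm on the jug (z of cap in the frame of jug below 0.1315 m and horizontal distance between cap and jug below 0.01 m), for 0.05 s.
4. the cap is twisted by more than 0.6 rad while still on the neck (angle between the x axis of cap and the x axis of jug, either way round above 0.6 rad and z of cap in the frame of jug below 0.147 m and horizontal distance between cap and jug below 0.01 m), for 0.05 s.
At the end, for the whole second after the job is handed in: All four chips lie in the trough, below the slab's top; the scraper stands upright (within 0.12 rad) on the bench, let go; the gripper holds the cap still and level (within 0.3 rad), touching nothing else, its underside 30 to 169 mm above the jug's mouth and within 30 mm of the jug's axis (all of step 2 and x of chip0 in the frame of slab between 0.098 and 0.168 m and height (world z) of each of chip0, chip1, chip2, chip3 below 0.021 m and y of chip0 in the frame of slab between -0.09 and 0.09 m and x of chip1 in the frame of slab between 0.098 and 0.168 m and y of chip1 in the frame of slab between -0.09 and 0.09 m and x of chip2 in the frame of slab between 0.098 and 0.168 m and y of chip2 in the frame of slab between -0.09 and 0.09 m and x of chip3 in the frame of slab between 0.098 and 0.168 m and y of chip3 in the frame of slab between -0.09 and 0.09 m and z of cap in the frame of jug between 0.181 and 0.32 m and horizontal distance between cap and jug below 0.03 m and angle between cap's own z axis and vertical below 0.3 rad and contact force between the fingers and cap above 2 N and contact force between cap and jug below 0.1 N and linear speed of cap below 0.03 m/s); the arm keeps its last pose, push and grip.
It fails at once if another piece of pottery is moved by more than 25 mm (distance of any of cup, jar, bowl, mug, vase, saucers, pestle from where it was at the start of the episode above 0.025 m).
It fails at once if the fingers touch a clay chip (contact force between the fingers and chip0 above 0.5 N or contact force between the fingers and chip1 above 0.5 N or contact force between the fingers and chip2 above 0.5 N or contact force between the fingers and chip3 above 0.5 N).
It also fails if it takes over 67 s, if anything falls off the work surface, if the arm or the gripper's body presses on something with over 40 N, if the wrist force passes 120 N, or if a joint passes its speed limit or range.

## Working session

There is one attempt and no reset: what is moved stays moved. The work goes in short steps, Python scripts to look and compute and a tool call to move; the robot and the scene stay as the last step left them, time stands still between calls to the robot, and variables do not carry over. Pictures are saved under pics/ and viewed, at most 10 in all, crops included, and the job is handed in when it is done.

Besides the shell and the picture viewer there is one more tool, called after ">>>" as a command line: name --pt "numbers of a row" for each row, then --argument value for the rest. move_arm: Moves the arm, as the interface text tells. Its arguments: {"type":"object","properties":{"motion":{"type":"array","items":{"type":"array","items":{"type":"number"}}},"grip_force":{"type":"number"}},"required":["motion"]}

```bash
mkdir -p pics
cat > h.py <<'E'
import numpy as np, cv2
from rig import sensors, grab_frame, camera_params, order
from scipy.spatial.transform import Rotation as R
def grab(n):
    cp=camera_params(n); p,d=grab_frame(n)
    np.savez(f'{n}.npz',p=p,d=d,K=cp['camera_matrix'],T=cp['world_from_camera'])
    cv2.imwrite(f'pics/{n}_{len(__import__("os").listdir("pics"))}.png',p[:,:,::-1]); return p,d
def cloud(n):
    f=np.load(f'{n}.npz'); d=f['d']; v,u=np.mgrid[:480,:640]
    c=np.stack([u,v,np.ones_like(u)],-1)@np.linalg.inv(f['K']).T*d[...,None]
    w=c@f['T'][:3,:3].T+f['T'][:3,3]; w[d==0]=np.nan
    return f['p'],w
E
python3 - <<'E'
from h import *
s=sensors.sense(); print({k:np.round(v,3) for k,v in s.items()})
grab('top');grab('side')
for n in('top','side'):
    print(np.round(camera_params(n)['world_from_camera'],2).tolist())
E
ls pics
```

```text
{'clock': np.float64(0.0), 'qpos': array([-1.169,  0.354,  1.634,  0.   ,  1.155, -0.002]), 'qvel': array([-0.001,  0.001,  0.   , -0.001, -0.   ,  0.   ]), 'joint_efforts': array([ 3.0000e-03, -6.0524e+01, -3.4207e+01,  0.0000e+00,  9.0000e-03,
       -0.0000e+00]), 'eef_pos': array([ 245.396, -574.279,  230.563]), 'tcp_rot': array([-3.14 , -0.   ,  0.404]), 'contact_force': array([ 0.649, -0.372,  0.348]), 'wrist_torque': array([ 0.009, -0.022, -0.03 ]), 'grasp_force': np.float64(0.0), 'opening': np.float64(0.997)}
[[0.02, -0.99, 0.13, 396.09], [-1.0, -0.02, 0.0, -14.42], [0.0, -0.13, -0.99, 1367.92], [0.0, 0.0, 0.0, 1.0]]
[[0.8, -0.32, 0.51, -104.86], [-0.6, -0.4, 0.7, -923.25], [-0.02, -0.86, -0.51, 772.84], [0.0, 0.0, 0.0, 1.0]]
side_1.png
top_0.png
```

View pics/top_0.png

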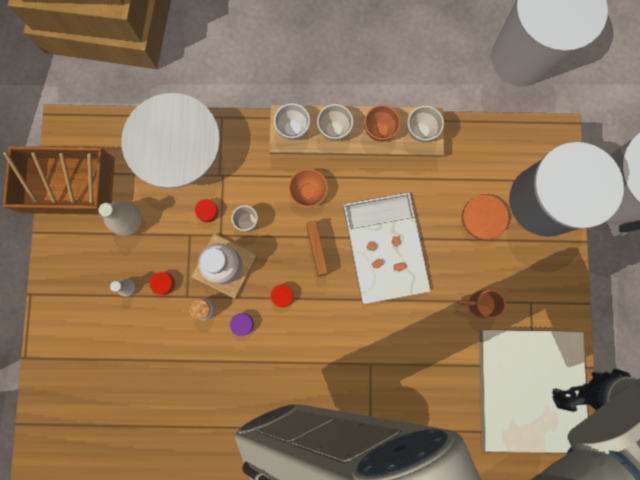

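View pics/side_1.png

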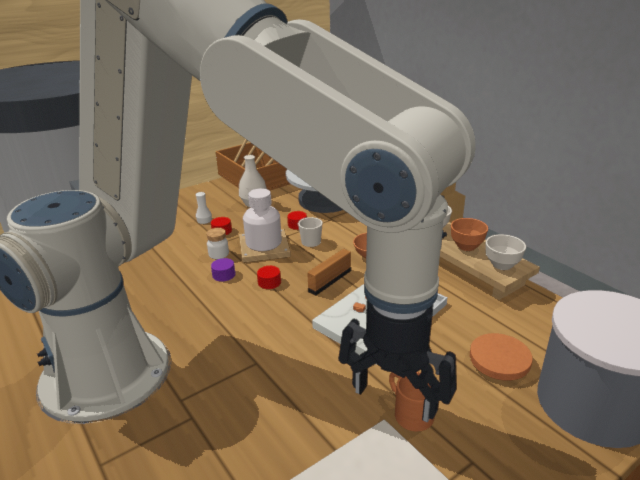

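Top view: the slab is at about (387,248), with the trough on its far edge at (380,212). The chips are at (372,245), (396,241), (378,263) and (400,267), and the scraper is at (317,248).

Cap candidates are red (206,210), (161,283), (282,296), purple (241,324), and the white one on the jug at (218,262). The white one fits, because it sits on the jug. I'll measure these and confirm in a crop.

Run:
```python
from h import *
p,w=cloud('top'); z=w[...,2]
def rep(n,m,box):
    u0,v0,u1,v1=box; k=np.zeros_like(m); k[v0:v1,u0:u1]=m[v0:v1,u0:u1]
    q=w[k]; 
    if len(q)<5: print(n,len(q)); return
    r=cv2.minAreaRect(q[:,:2].astype(np.float32)); print(n,len(q),'mean',np.round(q.mean(0),1),'rect',np.round(r[0],1),np.round(r[1],1),round(r[2],1),'zmax',round(np.nanmax(q[:,2]),1))
rep('scraper',(z>50)&(z<70),(295,210,338,285))
rep('slab',(z>17)&(z<29),(340,185,440,310))
rep('slabonly',(z>21.5)&(z<29),(340,185,440,310))
hsv=cv2.cvtColor(p,cv2.COLOR_RGB2HSV); red=(hsv[...,1]>110)
for i,(u,v) in enumerate([(372,245),(396,241),(378,263),(400,267)]): rep(f'chip{i}',red&(z>28),(u-11,v-10,u+12,v+11))
rep('captop',z>160,(190,235,250,290)); rep('cradle',(z>12)&(z<24),(185,230,262,300))
for n,b in dict(cup=(228,203,262,235),jar=(186,296,216,323),bowl=(286,166,332,210),red3=(268,283,296,309),purple=(228,311,256,338)).items(): rep(n,z>12,b)
a=cv2.resize(p[180:340,180:440],None,fx=3,fy=3,interpolation=cv2.INTER_CUBIC); cv2.imwrite('pics/crop1.png',a[:,:,::-1])
```

```text
scraper 547 mean [552.7 -17.8  59.2] rect [553.7 -17.6] [140.2  26. ] 13.2 zmax 68.0
slab 4931 mean [ 532.  -207.4   23.1] rect [ 562.5 -201.5] [270.  180.4] 11.3 zmax 29.0
slabonly 3536 mean [ 529.7 -207.6   24.3] rect [ 562.1 -201.3] [269.3 180.1] 11.4 zmax 29.0
chip0 52 mean [ 562.1 -161.8   35. ] rect [ 561.7 -162.4] [19.7 20. ] 56.4 zmax 39.6
chip1 48 mean [ 577.5 -225.5   34.6] rect [ 577.4 -225.7] [17.5 19. ] 89.6 zmax 41.5
chip2 52 mean [ 516.4 -177.5   36. ] rect [ 515.9 -177.4] [15.8 23.6] 34.0 zmax 43.7
chip3 57 mean [ 508.8 -234.5   35.5] rect [ 507.7 -234.1] [15.7 26.6] 1.5 zmax 42.1
captop 492 mean [506.2 225.9 168.5] rect [506.6 226.7] [58.1 56.6] 15.3 zmax 176.8
cradle 994 mean [500.1 213.6  17.6] rect [529.6 216.5] [130.8 179.2] 64.8 zmax 23.9
cup 317 mean [633.4 176.1  46.5] rect [627.4 171.4] [64.9 66. ] 21.7 zmax 68.4
jar 431 mean [391.1 269.3  60.3] rect [391.1 272.9] [51.7 52.5] 0.0 zmax 78.1
bowl 818 mean [720.9   9.4  29.2] rect [714.3   8.9] [101.6 100.6] 19.3 zmax 50.9
red3 409 mean [429.5  71.5  32.9] rect [429.1  71.7] [56.7 56.6] 46.2 zmax 40.7
purple 420 mean [354.9 173.   32.4] rect [354.3 173.2] [56.2 56.3] 1.1 zmax 41.7
```

View pics/crop1.png

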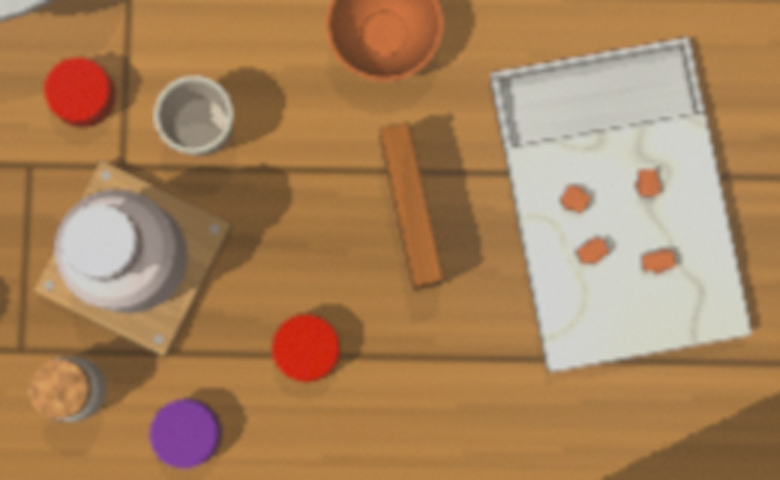

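The crop confirms the white cap on the jug, at crop pixel (100,240), which I measure at (506,227) with its top at z≈169. The red and purple ones are loose look-alikes on the bench.

The slab origin comes out at about (528.5,−208), with its x axis at +11.3°. The scraper is at (554,−18), with its long axis at 13.2°.

```bash
cat >> h.py <<'E'
def to(x,y,z,yaw):
    s=sensors.sense(); r=s['tcp_rot']; M=R.from_euler('xyz',r).as_matrix()
    T=R.from_euler('xyz',[np.pi,0,np.radians(yaw)]).as_matrix()
    print('t',round(float(s['clock']),2),'pos',np.round(s['eef_pos'],1),'rpy',np.round(r,3),'F',np.round(s['contact_force'],1),'g',round(float(s['grasp_force']),1),'op',round(float(s['opening']),3),'q6',round(float(s['qpos'][5]),2))
    d=(M.T@(np.array([x,y,z])-s['eef_pos']))/1000
    print('ROW',np.round(R.from_matrix(M.T@T).as_rotvec(),3).tolist(),np.round(d,4).tolist(),'n',max(np.linalg.norm(d)/.0625,abs(R.from_matrix(M.T@T).magnitude())/.187))
E
python3 -c "
from h import *
to(553.7,-17.6,150,13.2)"
```

```text
t 0.1 pos [ 245.4 -574.3  230.7] rpy [-3.14  -0.     0.404] F [-0.2 -0.6  0.1] g 0.0 op 1.0 q6 -0.0
ROW [-0.001, 0.0, 0.173] [0.5022, -0.3907, 0.0812] n 10.263876007918897
```

The manual's scale: shifts go in shares of 80 cm and turns go in shares of 90 degrees. Converting my numbers, 0.502 m is 0.6275, -0.391 m is -0.4888, 0.173 rad is 0.1101.

>>> move_arm --pt "0 0 0.1101 0.6275 -0.4888 0.1 0.085" --pt "0 0 0.1101 0.6275 -0.4888 0.1 0.085" --pt "0 0 0.1101 0.6275 -0.4888 0.1 0.085" --pt "0 0 0.1101 0.6275 -0.4888 0.1 0.085" --pt "0 0 0.1101 0.6275 -0.4888 0.1 0.085" --pt "0 0 0.1101 0.6275 -0.4888 0.1 0.085" --pt "0 0 0.1101 0.6275 -0.4888 0.1 0.085" --pt "0 0 0.1101 0.6275 -0.4888 0.1 0.085"

```text
clock: 1.1
eef_pos: [486.4, -138.7, 168.7]
tcp_rot: [3.141, -0.0, 0.231]
contact_force: [0.4, -0.6, 0.2]
opening: 0.994
grasp_force: 0.0
```

```bash
python3 -c "
from h import *
to(553.7,-17.6,150,13.2)"
```

```text
t 1.1 pos [ 486.4 -138.7  168.7] rpy [ 3.141 -0.     0.231] F [ 0.4 -0.6  0.2] g 0.0 op 0.994 q6 1.06
ROW [0.0, -0.0, 0.0] [0.0933, -0.1025, 0.0187] n 2.2377575119630237
```

To row units: -0.1025 m is -0.1281, 0.0187 m is 0.0234.

>>> move_arm --pt "0 0 0 0.1169 -0.1281 0.0234 0.085" --pt "0 0 0 0.1169 -0.1281 0.0234 0.085" --pt "0 0 0 0.1169 -0.1281 0.0234 0.085" --pt "0 0 0 0.1169 -0.1281 0.0234 0.085"

```text
clock: 1.6
eef_pos: [553.0, -18.9, 149.7]
tcp_rot: [-3.142, 0.001, 0.233]
contact_force: [-0.5, -0.1, -0.1]
opening: 0.996
grasp_force: 0.0
```

Run:
```python
from h import *
p,d=grab('wrist'); 
p,w=cloud('wrist'); z=w[...,2]
m=(z>52)&(z<68)&(abs(w[...,0]-553)<110)&(abs(w[...,1]+18)<45)
q=w[m]; print(len(q)); r=cv2.minAreaRect(q[:,:2].astype(np.float32)); print(r,np.median(q[:,2]))
to(553.7,-17.6,26,13.2)
```

```text
10359
((553.3511962890625, -19.85040855407715), (139.305908203125, 26.082876205444336), 13.23561954498291) 60.14850671902187
t 1.65 pos [552.6 -19.9 149.9] rpy [3.141e+00 1.000e-03 2.320e-01] F [-0.3 -0.1 -0.3] g 0.0 op 0.995 q6 1.3
ROW [0.0, 0.001, 0.001] [0.0017, -0.002, 0.1239] n 1.9829889560849685
```

The wrist camera puts the scraper centred under the TCP to within 1 mm. Going straight down.

To row units: 0.125 m is 0.1563, 0.115 m is 0.1438.

>>> move_arm --pt "0 0 0 0.0006 0 0.075 0.085" --pt "0 0 0 0.0006 0 0.1438 0.085" --pt "0 0 0 0.0006 0 0.1563 0.085" --pt "0 0 0 0.0006 0 0.1563 0.085"

```text
clock: 2.15
eef_pos: [553.7, -20.4, 25.9]
tcp_rot: [-3.142, 0.0, 0.229]
contact_force: [-0.0, 0.3, 0.6]
opening: 0.993
grasp_force: 0.0
```

>>> move_arm --pt "0 0 0 0 0 0 0.01" --pt "0 0 0 0 0 0 0.01" --pt "0 0 0 0 0 0 0.01" --pt "0 0 0 0 0 0 0.01" --pt "0 0 0 0 0 0 0.01" --pt "0 0 0 0 0 0 0.01" --pt "0 0 0 0 0 0 0.01" --grip_force 70

```text
clock: 3.02
eef_pos: [554.4, -19.4, 26.2]
tcp_rot: [3.141, -0.001, 0.231]
contact_force: [-0.9, -1.6, 7.6]
opening: 0.299
grasp_force: 69.7
```

>>> move_arm --pt "0 0 0 0 0 -0.05 0.01" --pt "0 0 0 0 0 -0.1 0.01" --pt "0 0 0 0 0 -0.1 0.01"

```text
clock: 3.4
eef_pos: [555.9, -19.3, 108.1]
tcp_rot: [3.14, -0.005, 0.231]
contact_force: [1.0, 0.1, -3.2]
opening: 0.292
grasp_force: 69.5
```

```bash
python3 -c "
from h import *
to(456.7,-216.4,90,101.3)"
```

```text
t 3.4 pos [555.9 -19.3 108.1] rpy [ 3.14  -0.005  0.231] F [ 1.   0.1 -3.2] g 69.5 op 0.292 q6 1.3
ROW [0.005, -0.003, -1.537] [-0.1417, 0.1691, 0.0176] n 8.219776379826717
```

To row units: 0.169 m is 0.2113, 0.147 m is 0.1838, -1.49 rad is -0.9486.

>>> move_arm --pt "0 0 -0.119 -0.0225 0.0263 0.0025 0.01" --pt "0 0 -0.2375 -0.045 0.0525 0.005 0.01" --pt "0 0 -0.3565 -0.0675 0.0788 0.0075 0.01" --pt "0 0 -0.4749 -0.09 0.105 0.01 0.01" --pt "0 0 -0.594 -0.1125 0.1313 0.0125 0.01" --pt "0 0 -0.713 -0.135 0.1575 0.015 0.01" --pt "0 0 -0.8314 -0.1575 0.1838 0.0175 0.01" --pt "0 0 -0.9486 -0.1775 0.2113 0.0225 0.01"

```text
clock: 4.4
eef_pos: [452.9, -216.6, 86.1]
tcp_rot: [-3.14, -0.001, 1.727]
contact_force: [1.3, 0.0, -2.3]
opening: 0.293
grasp_force: 69.3
```

To row units: -0.044 rad is -0.028.

>>> move_arm --pt "0 0 -0.028 0 0 0 0.01" --pt "0 0 -0.028 0 0 0 0.01"

```text
clock: 4.65
eef_pos: [453.3, -216.2, 86.2]
tcp_rot: [-3.14, -0.001, 1.764]
contact_force: [-0.0, 0.5, -3.1]
opening: 0.296
grasp_force: 69.3
```

Run:
```python
from h import *
grab('side')
p,w=cloud('side')
cv2.imwrite('pics/sc.png',cv2.resize(p[170:430,250:600],None,fx=2,fy=2)[:,:,::-1])
to(456.7,-216.4,51,101.3)
```

```text
t 4.7 pos [ 453.6 -216.    86.4] rpy [-3.140e+00 -1.000e-03  1.764e+00] F [-0.2 -0.1 -2.6] g 69.3 op 0.293 q6 -0.64
ROW [-0.001, -0.001, -0.005] [-0.001, 0.0031, 0.0354] n 0.5686291461386208
```

View pics/sc.png

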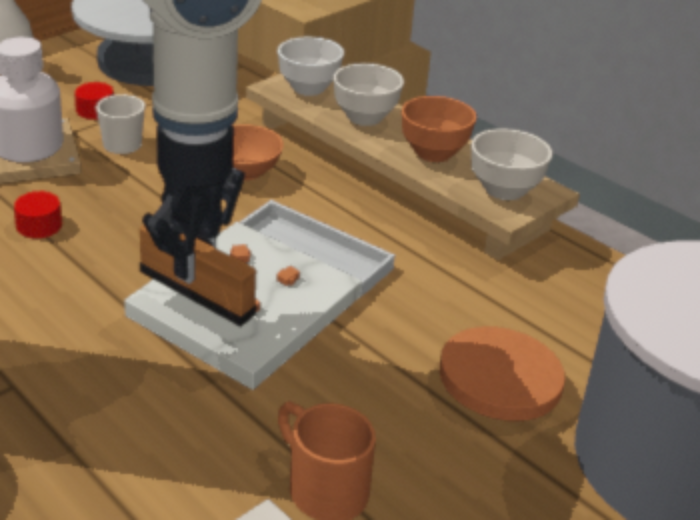

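The side crop shows the scraper at (200,275), held level above the slab's near part and parallel to its edge, with the chips beyond it. Lowering.

To row units: 0.035 m is 0.0438, 0.001 m is 0.0013.

>>> move_arm --pt "0 0 0 0 0.0013 0.025 0.01" --pt "0 0 0 0 0.0013 0.04 0.01" --pt "0 0 0 0 0.0013 0.0438 0.01" --pt "0 0 0 0 0.0013 0.0438 0.01"

```text
clock: 5.2
eef_pos: [455.2, -216.0, 52.1]
tcp_rot: [-3.141, -0.0, 1.765]
contact_force: [-0.2, 0.8, -2.5]
opening: 0.293
grasp_force: 69.4
```

```bash
python3 -c "
from h import *
to(627.3,-182.3,51,101.3)"
```

```text
t 5.2 pos [ 455.2 -216.    52.1] rpy [-3.141 -0.     1.765] F [-0.2  0.8 -2.5] g 69.4 op 0.293 q6 -0.64
ROW [-0.0, -0.0, -0.003] [-0.0001, 0.1754, 0.0011] n 2.8063430681423833
```

To row units: 0.09 m is 0.1125, 0.078 m is 0.0975.

>>> move_arm --pt "0 0 0 0 0.01 0.0013 0.01" --pt "0 0 0 0 0.0225 0.0015 0.01" --pt "0 0 0 0 0.0375 0.0015 0.01" --pt "0 0 0 0 0.0525 0.0015 0.01" --pt "0 0 0 0 0.0675 0.0015 0.01" --pt "0 0 0 0 0.0825 0.0015 0.01" --pt "0 0 0 0 0.0975 0.0015 0.01" --pt "0 0 0 0 0.1125 0.0015 0.01"

```text
clock: 6.2
eef_pos: [544.2, -198.6, 50.9]
tcp_rot: [-3.141, -0.0, 1.765]
contact_force: [0.0, 0.5, -2.4]
opening: 0.295
grasp_force: 69.4
```

To row units: 0.078 m is 0.0975, 0.071 m is 0.0888.

>>> move_arm --pt "0 0 0 0 0.015 0 0.01" --pt "0 0 0 0 0.03 0 0.01" --pt "0 0 0 0 0.045 0 0.01" --pt "0 0 0 0 0.06 0 0.01" --pt "0 0 0 0 0.07 0 0.01" --pt "0 0 0 0 0.08 0 0.01" --pt "0 0 0 0 0.0888 0 0.01" --pt "0 0 0 0 0.0975 0 0.01"

```text
clock: 7.2
eef_pos: [620.3, -183.7, 51.0]
tcp_rot: [-3.141, -0.0, 1.765]
contact_force: [0.2, 0.2, -2.1]
opening: 0.299
grasp_force: 69.4
```

To row units: 0.01 m is 0.0125, 0.005 m is 0.0063.

>>> move_arm --pt "0 0 0 0 0.0063 0 0.01" --pt "0 0 0 0 0.0125 0 0.01" --pt "0 0 0 0 0.0125 0 0.01"

```text
clock: 7.58
eef_pos: [630.2, -181.8, 51.0]
tcp_rot: [3.141, 0.0, 1.765]
contact_force: [0.1, 0.2, -2.2]
opening: 0.295
grasp_force: 69.4
```

Run:
```python
from h import *
to(627.3,-182.3,51,101.3)
grab('side');p,w=cloud('side')
a=cv2.resize(p[240:350,300:470],None,fx=4,fy=4,interpolation=2)
t,_=grab('top'); b=cv2.resize(t[185:310,330:440],None,fx=3.52,fy=3.52,interpolation=2); 
cv2.imwrite('pics/sd.png',np.hstack([a[:,:410] if 0 else cv2.resize(a,(410,440)),cv2.resize(b,(387,440))])[:,:,::-1])
```

```text
t 7.58 pos [ 630.2 -181.8   51. ] rpy [3.141 0.    1.765] F [ 0.1  0.2 -2.2] g 69.4 op 0.295 q6 -0.48
ROW [0.0, 0.0, -0.003] [0.0001, -0.0029, 0.0] n 0.04641803525690668
```

View pics/sd.png

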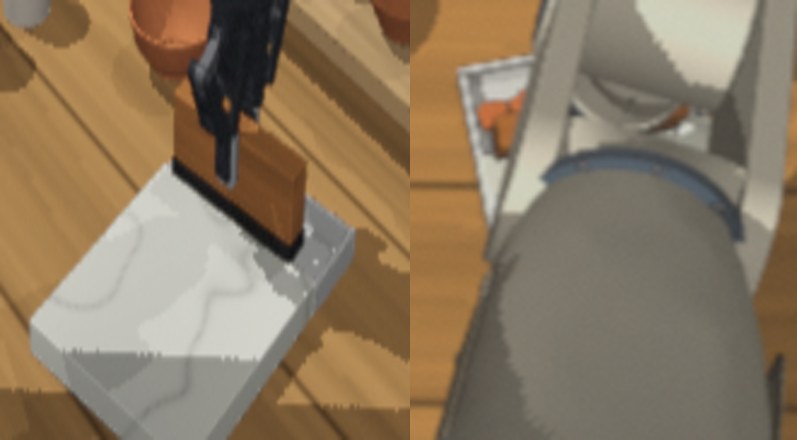

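The side view shows the slab clear of chips. The top view shows chips in the trough at about (500,120) and (675,120), partly hidden by the arm. I'll lift and carry the scraper back towards its spot, then check the trough while still holding it.

To row units: -0.065 m is -0.0813, -0.06 m is -0.075.

>>> move_arm --pt "0 0 0 0 0 -0.0375 0.01" --pt "0 0 0 0 0 -0.075 0.01" --pt "0 0 0 0 0 -0.0813 0.01"

```text
clock: 8.05
eef_pos: [631.0, -182.3, 118.1]
tcp_rot: [3.138, 0.002, 1.765]
contact_force: [0.1, 0.3, -2.7]
opening: 0.296
grasp_force: 69.3
```

```bash
python3 -c "
from h import *
to(554,-20,90,13.2)"
```

```text
t 8.05 pos [ 631.  -182.3  118.1] rpy [3.138e+00 2.000e-03 1.765e+00] F [ 0.1  0.3 -2.7] g 69.3 op 0.296 q6 -0.48
ROW [0.004, -0.001, 1.534] [0.1741, -0.0443, 0.0276] n 8.20486186746439
```

To row units: 0.174 m is 0.2175, 0.154 m is 0.1925, 1.49 rad is 0.9486.

>>> move_arm --pt "0 0 0.119 0.0275 -0.0075 0 0.01" --pt "0 0 0.2375 0.055 -0.0138 0 0.01" --pt "0 0 0.3565 0.0825 -0.0213 0 0.01" --pt "0 0 0.4749 0.11 -0.0275 0 0.01" --pt "0 0 0.594 0.1375 -0.035 0 0.01" --pt "0 0 0.713 0.165 -0.0413 0 0.01" --pt "0 0 0.8314 0.1925 -0.0488 0 0.01" --pt "0 0 0.9486 0.2175 -0.055 0.0125 0.01"

```text
clock: 9.05
eef_pos: [552.5, -18.9, 105.4]
tcp_rot: [-3.142, 0.0, 0.269]
contact_force: [0.4, -0.3, -1.8]
opening: 0.295
grasp_force: 69.4
```

To row units: 0.018 m is 0.0225, 0.01 m is 0.0125, 0.044 rad is 0.028.

>>> move_arm --pt "0 0 0.028 0 0 0.0125 0.01" --pt "0 0 0.028 0 0 0.0225 0.01"

```text
clock: 9.3
eef_pos: [552.3, -19.4, 86.8]
tcp_rot: [-3.141, 0.001, 0.232]
contact_force: [0.5, 0.2, -1.3]
opening: 0.294
grasp_force: 69.4
```

Run:
```python
from h import *
to(554,-20,27,13.2)
grab('top');p,w=cloud('top')
hsv=cv2.cvtColor(p,cv2.COLOR_RGB2HSV); m=np.zeros(p.shape[:2],np.uint8); m[190:240,345:420]=((hsv[...,1]>130)&(hsv[...,0]<15))[190:240,345:420]
n,l,st,c=cv2.connectedComponentsWithStats(m)
a=np.radians(11.3);ex=np.array([np.cos(a),np.sin(a)]);ey=np.array([-ex[1],ex[0]]);O=np.array([528.5,-208.2])
for i in range(1,n):
    q=w[l==i]; xy=q[:,:2]-O; 
    if len(q)>4: print(len(q),c[i].round(),'x',np.percentile(xy@ex,[2,50,98]).round(),'y',np.percentile(xy@ey,[2,50,98]).round(),'z',np.percentile(q[:,2],[5,50,98]).round(1))
cv2.imwrite('pics/se.png',cv2.resize(p[185:310,300:440],None,fx=4,fy=4,interpolation=2)[:,:,::-1])
```

```text
t 9.3 pos [552.3 -19.4  86.8] rpy [-3.141e+00  1.000e-03  2.320e-01] F [ 0.5  0.2 -1.3] g 69.4 op 0.294 q6 1.3
ROW [-0.0, 0.001, 0.001] [0.0016, 0.001, 0.0598] n 0.9571582954174682
38 [387. 208.] x [128. 138. 146.] y [-32. -25. -17.] z [ 9.  13.8 17.9]
37 [363. 214.] x [126. 132. 138.] y [33. 42. 52.] z [10.2 14.5 20.9]
11 [356. 216.] x [125. 131. 137.] y [59. 61. 64.] z [11.3 15.9 20.1]
40 [388. 218.] x [102. 108. 115.] y [-33. -23. -12.] z [10.4 14.4 17.8]
```

View pics/se.png

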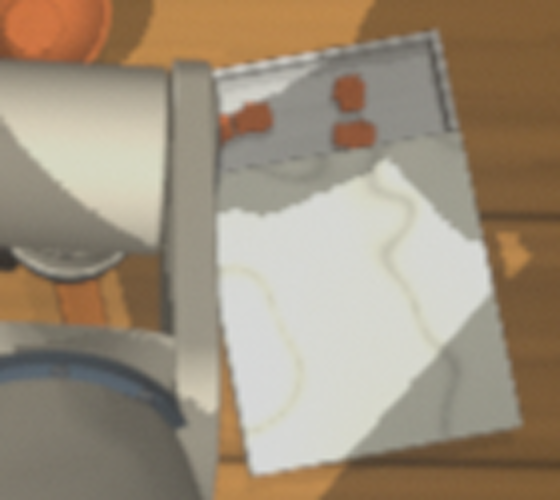

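All four chips lie in the trough, with tops at z≈14–16. In the crop, three are at (255,118), (348,92) and (353,133). The fourth is at the arm's edge, at (225,125). Setting the scraper down.

To row units: 0.0605 m is 0.0756, 0.058 m is 0.0725.

>>> move_arm --pt "0 0 0 0.0019 0.0013 0.0375 0.01" --pt "0 0 0 0.0019 0.0013 0.0625 0.01" --pt "0 0 0 0.0019 0.0013 0.0725 0.01" --pt "0 0 0 0.0019 0.0013 0.0756 0.01" --pt "0 0 0 0.0019 0.0013 0.0756 0.01"

```text
clock: 9.98
eef_pos: [555.2, -20.3, 27.9]
tcp_rot: [3.141, -0.001, 0.231]
contact_force: [-0.0, -0.4, -2.2]
opening: 0.295
grasp_force: 69.4
```

To row units: 0.0018 m is 0.0023, 0.001 m is 0.0013.

>>> move_arm --pt "0 0 0 0 0 0.0013 0.01" --pt "0 0 0 0 0 0.0023 0.01" --pt "0 0 0 0 0 0.0023 0.01"

```text
clock: 10.35
eef_pos: [555.2, -20.2, 26.3]
tcp_rot: [3.141, -0.001, 0.231]
contact_force: [-1.2, -0.2, 3.0]
opening: 0.295
grasp_force: 69.8
```

>>> move_arm --pt "0 0 0 0 0 0 0.04" --pt "0 0 0 0 0 0 0.06" --pt "0 0 0 0 0 0 0.085" --pt "0 0 0 0 0 0 0.085" --pt "0 0 0 0 0 0 0.085" --pt "0 0 0 0 0 0 0.085"

```text
clock: 11.1
eef_pos: [554.8, -20.2, 25.7]
tcp_rot: [3.142, 0.0, 0.231]
contact_force: [-0.7, 0.0, -0.4]
opening: 0.993
grasp_force: 0.0
```

To row units: -0.2 m is -0.25, -0.16 m is -0.2.

>>> move_arm --pt "0 0 0 0 0 -0.05 0.085" --pt "0 0 0 0 0 -0.125 0.085" --pt "0 0 0 0 0 -0.2 0.085" --pt "0 0 0 0 0 -0.25 0.085" --pt "0 0 0 0 0 -0.25 0.085"

```text
clock: 11.72
eef_pos: [556.8, -20.3, 229.3]
tcp_rot: [3.14, -0.006, 0.231]
contact_force: [0.2, 0.3, -0.8]
opening: 0.995
grasp_force: 0.0
```

Run:
```python
from h import *
grab('wrist');p,w=cloud('wrist')
m=(w[...,2]>45)&(w[...,2]<75)&(abs(w[...,0]-553)<110)&(abs(w[...,1]+18)<50)
q=w[m]; print(len(q),cv2.minAreaRect(q[:,:2].astype(np.float32)),np.percentile(q[:,2],[5,50,95]))
to(506.6,226.7,205,77)
```

```text
6142 ((575.026611328125, -15.758888244628906), (182.45953369140625, 26.01815414428711), 13.205227851867676) [58.44183937 60.129458   61.36145141]
t 11.78 pos [555.5 -20.2 227. ] rpy [ 3.141e+00 -3.000e-03  2.310e-01] F [-0.2 -0.6 -0.7] g 0.0 op 0.992 q6 1.3
ROW [0.002, -0.002, -1.113] [0.0088, -0.2516, 0.0219] n 5.952641334990638
```

The scraper stands upright (top at z=60). Now over the cap, at a yaw of 77° to leave room for the twist.

To row units: -0.2515 m is -0.3144, 0.002 m is 0.0025, -1.113 rad is -0.7086.

>>> move_arm --pt "0 0 -0.119 0.0019 -0.0525 0.0025 0.085" --pt "0 0 -0.2375 0.0038 -0.105 0.005 0.085" --pt "0 0 -0.3565 0.0056 -0.1575 0.0075 0.085" --pt "0 0 -0.4749 0.0075 -0.21 0.01 0.085" --pt "0 0 -0.594 0.0094 -0.2625 0.0125 0.085" --pt "0 0 -0.7086 0.0113 -0.3144 0.015 0.085" --pt "0 0 -0.7086 0.0113 -0.3144 0.015 0.085" --pt "0 0 -0.7086 0.0113 -0.3144 0.015 0.085"

```text
clock: 12.78
eef_pos: [505.3, 226.1, 212.3]
tcp_rot: [-3.14, 0.002, 1.343]
contact_force: [0.2, -0.3, 0.2]
opening: 0.996
grasp_force: 0.0
```

Run:
```python
from h import *
to(506.6,226.7,133,77)
grab('wrist');p,w=cloud('wrist')
m=(w[...,2]>155)&(w[...,2]<180)&(np.hypot(w[...,0]-506,w[...,1]-226)<60)
q=w[m]; print(len(q),cv2.minEnclosingCircle(q[:,:2].astype(np.float32)),q[:,:2].mean(0),np.percentile(q[:,2],[5,50,95]))
```

```text
t 12.78 pos [505.3 226.1 212.3] rpy [-3.140e+00  2.000e-03  1.343e+00] F [ 0.2 -0.3  0.2] g 0.0 op 0.996 q6 0.65
ROW [-0.002, 0.002, -0.001] [0.001, 0.0012, 0.0793] n 1.269790525061897
11574 ((506.5385437011719, 225.43467712402344), 29.452438354492188) [507.17167149 228.12191997] [163.85710746 169.19636504 170.24530928]
```

To row units: 0.079 m is 0.0988, 0.001 m is 0.0013.

>>> move_arm --pt "0 0 0 0 0.0013 0.05 0.085" --pt "0 0 0 0 0.0013 0.0813 0.085" --pt "0 0 0 0 0.0013 0.0988 0.085" --pt "0 0 0 0 0.0013 0.0988 0.085"

```text
clock: 13.32
eef_pos: [506.7, 225.6, 134.0]
tcp_rot: [-3.14, 0.001, 1.342]
contact_force: [-0.1, -0.1, 0.6]
opening: 0.994
grasp_force: 0.0
```

>>> move_arm --pt "0 0 0 0 0 0 0.045" --pt "0 0 0 0 0 0 0.045" --pt "0 0 0 0 0 0 0.045" --pt "0 0 0 0 0 0 0.045" --pt "0 0 0 0 0 0 0.045" --pt "0 0 0 0 0 0 0.045" --grip_force 60

```text
clock: 14.08
eef_pos: [507.6, 226.6, 135.0]
tcp_rot: [3.14, -0.001, 1.344]
contact_force: [3.1, -0.9, 4.4]
opening: 0.665
grasp_force: 66.1
```

To row units: 0.007 m is 0.0088, 0.006 m is 0.0075.

>>> move_arm --pt "0 0 0 0 0 0.0038 0.045" --pt "0 0 0 0 0 0.0075 0.045" --pt "0 0 0 0 0 0.0088 0.045" --pt "0 0 0 0 0 0.0088 0.045"

```text
clock: 14.58
eef_pos: [507.6, 226.6, 128.1]
tcp_rot: [3.141, -0.001, 1.344]
contact_force: [1.2, -1.3, 9.0]
opening: 0.666
grasp_force: 66.5
```

```bash
python3 -c "
from h import *
to(506.6,226.7,127,152)"
```

```text
t 14.57 pos [507.6 226.6 128.1] rpy [ 3.141e+00 -1.000e-03  1.344e+00] F [ 1.2 -1.3  9. ] g 66.5 op 0.666 q6 0.64
ROW [0.001, 0.0, -1.309] [-0.0002, -0.001, 0.0011] n 7.000385948364955
```

Force is 9 N, so the cap is pressed about 7–8 mm. Twisting counterclockwise by 75°.

To row units: -1.31 rad is -0.834.

>>> move_arm --pt "0 0 -0.1019 0 0 0 0.045" --pt "0 0 -0.2037 0 0 0 0.045" --pt "0 0 -0.3119 0 0 0 0.045" --pt "0 0 -0.4202 0 0 0 0.045" --pt "0 0 -0.5284 0 0 0 0.045" --pt "0 0 -0.6366 0 0 0 0.045" --pt "0 0 -0.7448 0 0 0 0.045" --pt "0 0 -0.834 0 0 0 0.045"

```text
clock: 15.58
eef_pos: [507.0, 226.6, 128.0]
tcp_rot: [3.141, -0.0, 2.659]
contact_force: [-0.4, -0.1, 8.1]
opening: 0.664
grasp_force: 66.6
```

>>> move_arm --pt "0 0 0 0 0 0 0.045" --pt "0 0 0 0 0 0 0.045"

```text
clock: 15.82
eef_pos: [507.0, 226.6, 128.1]
tcp_rot: [3.141, -0.0, 2.654]
contact_force: [-0.3, -0.9, 7.8]
opening: 0.664
grasp_force: 66.6
```

To row units: -0.016 m is -0.02, -0.012 m is -0.015.

>>> move_arm --pt "0 0 0 0 0 -0.005 0.045" --pt "0 0 0 0 0 -0.01 0.045" --pt "0 0 0 0 0 -0.015 0.045" --pt "0 0 0 0 0 -0.02 0.045"

```text
clock: 16.32
eef_pos: [506.3, 226.2, 143.3]
tcp_rot: [-3.14, -0.001, 2.654]
contact_force: [0.7, 0.5, 0.2]
opening: 0.67
grasp_force: 65.8
```

No pull against the lift, so the cap is free. Lifting it the rest of the way.

To row units: -0.09 m is -0.1125, -0.087 m is -0.1088.

>>> move_arm --pt "0 0 0 0 0 -0.0188 0.045" --pt "0 0 0 0 0 -0.0438 0.045" --pt "0 0 0 0 0 -0.0688 0.045" --pt "0 0 0 0 0 -0.0938 0.045" --pt "0 0 0 0 0 -0.1088 0.045" --pt "0 0 0 0 0 -0.1125 0.045" --pt "0 0 0 0 0 -0.1125 0.045" --pt "0 0 0 0 0 -0.1125 0.045"

```text
clock: 17.32
eef_pos: [506.6, 226.3, 232.9]
tcp_rot: [-3.141, -0.001, 2.654]
contact_force: [0.1, 0.1, -0.0]
opening: 0.669
grasp_force: 65.8
```

Run:
```python
from h import *
to(506.6,226.7,230,152)
a,_=grab('side'); t,_=grab('top')
cv2.imwrite('pics/sf.png',np.hstack([cv2.resize(a[100:340,160:460],(450,360)),cv2.resize(t[170:320,290:440],(350,360))])[:,:,::-1])
```

```text
t 17.32 pos [506.6 226.3 232.9] rpy [-3.141e+00 -1.000e-03  2.654e+00] F [ 0.1  0.1 -0. ] g 65.8 op 0.669 q6 -0.67
ROW [-0.001, -0.001, 0.001] [0.0002, 0.0004, 0.0029] n 0.047515201445300866
```

View pics/sf.png

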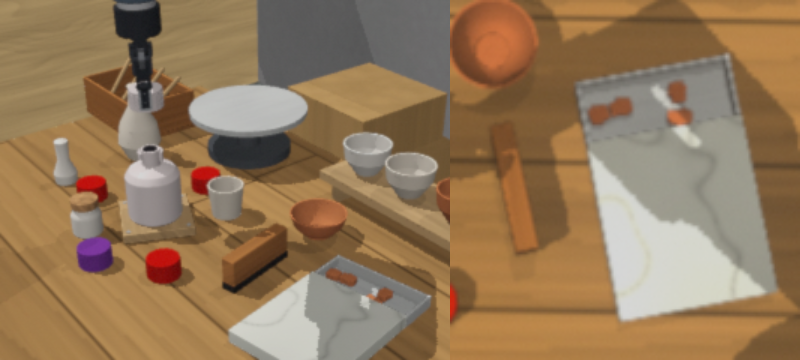

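The left view shows the white cap held level at (145,95), above the jug's open mouth at (150,150), with the scraper upright at (255,258). The right view shows all four chips in the trough at (598,114), (621,107), (677,92) and (679,117), and nothing else has moved. Handing in.

```bash
python3 -c "
from rig import order
print(order.sign_off())"
```

```text
the job is handed in; nothing more can be done
None
```

Job handed in at about 17 s of the 67 s allowed: the four chips are in the trough, the scraper stands upright on the bench, and the white cap is held level about 80 mm above the open jug; the hand-in call returned no verdict.

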